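# Put the bedside coffee set back on its trays

### The arm

A 6-joint arm with a two-finger parallel gripper is mounted at the origin on the work surface. World frame = base frame: x ahead of the robot, y to its left, z up, the work surface at z = 0. Lengths are in mm, angles in degrees, forces in N, time in s.
With the tool pointing down it reaches from about 300 to 850 mm from the base axis. Payload 4.2 kg.
Tool frame: the origin (TCP) lies midway between the tips of the shut fingers; the grasp point (between the pads) lies 19 mm behind it; z points along the fingers, y is the line along which they close (so a half turn about z gives the same grasp; the last joint's range is limited). The gripper opens to 91 mm and grips with 3 to 60 N. Pads are 32 mm wide; open, the fingers measure 118 mm over their backs; the gripper's body (76 mm by 178 mm) begins 60 mm behind the grasp point.
Start: joints at [-70.76, 18.312, 89.639, -0, 72.044, -1.146], TCP at [200.3, -539.002, 213.976] pointing down, gripper open.
Joint ranges: [-177.97, 177.97], [-48.28, 115.42], [12.27, 149.76], [-77.06, 257.06], [2.81, 150.46], [-146.56, 146.56]. Speed limits (degrees/s): [147.25, 147.25, 180, 180, 180, 180].

### API

Orientations are given as [roll, pitch, yaw] about the fixed x, y, z axes, in that order (R = Rz(yaw) Ry(pitch) Rx(roll)).
In Python, from workcell import env gives the robot as it stands.
- The arm moves only by the shell command python3 -m jog 'ROWS' [FORCE]. ROWS is a JSON object of lists of equal length, an entry for each row: "jaw": the finger opening in mm, from 0 to 91.2; "slide": the shift along the tool's x, y, z in units of 30 mm (1.0 is 30 mm), a list of three; "spin": the turn about the tool's z in units of 8 degrees (1.0 is 8 degrees). In form: {"jaw": [jaw, ...], "slide": [[dx, dy, dz], ...], "spin": [spin, ...]}. A call has 1 to 10 rows; each row shifts and turns the commanded pose from where the row before left it, along the tool's axes as they then stand; what a row does not reach is not made up. A row lasts 1/10 s, in which the tool goes at most 50 mm and 8.59 degrees, less where a joint would pass 70% of its speed; a pose out of reach is approached as far as the arm can. A call is refused whole if a number of a shift passes 1 or a number of a turn 1, either way. A call with a gripper value outside its range is refused whole. The fingers move at their own pace and stop on an object; FORCE is the grip in N (left out, the last holds). Time passes only in rows, so rows that do not move let the fingers close. It gives the time, the measured TCP pose, the force, the opening and the grip force at its end, in the units of the state.
- env.state(): the state, without advancing time (a new reading comes with each control period).
- env.grab_frame(name): name is "side" or "top" or "wrist"; returns the picture (480x640x3 uint8, red, green, blue); there is no depth.
- env.camera_model(name): a dict with "fx", "fy", "cx", "cy" (pixels), "camera_from_world" (4x4, takes a point from world to camera coordinates). Camera axes: x right, y up, looking along -z (the intrinsics and any distortion apply to the point x, -y, -z); pixel columns grow to the right and rows downward; lengths in mm; the calibration is good to about 2 mm. A picture is of the moment at which its call begins: read the wrist's pose just before it. camera_model takes no time and is no camera call; for the wrist camera it gives the pose at the moment of the call.
- env.job_done(): hands the job in; it is judged then, once.
The state is a dict: "time_s": time; "qpos": joint angles; "qvel": joint speeds; "effort": joint torques, N m; "ee_pos": TCP position; "ee_rot": TCP orientation; "force": force on the tool from outside, world axes, zero at the start; "torque": the same for the moment, N m; "gripper_width": finger opening in mm; "gripper_force": force on a finger pad.
Only numpy, scipy, OpenCV 4.12 (cv2) and the standard library are available. Lean on these libraries where they do the work, as an engineer would, in place of code of your own. Each camera call takes 0.05 s, during which the arm holds its last target. There are 200 camera calls.

### The job

Tidy the bedside coffee set: put each of the four white lidded containers into the recessed wooden tray of its own shape and size (large round, small round, square, oblong), standing upright and flat on the tray's floor inside the rim, the square and oblong ones turned to lie in line with their trays. Set them down without dropping them or tipping them over, and leave the clock and the succulent where they stand.

Things in the scene. Friction and masses are not known exactly. Their poses are not given: they have to be found in the camera images.
- canister: Large round coffee canister, 64 mm in diameter, 78 mm high to the top of the lid, 88 mm with its knob, 0.2 to 0.45 kg. Loose, closed, stands upright; white ceramic body with a light wooden lid and, in the middle of the lid, a small round wooden knob (16 mm across, 10 mm high). Origin: centre of the underside, z up. Grip it from above by its straight sides.
- pot: Small round sugar pot, 42 mm in diameter, 58 mm high to the top of the lid, 68 mm with its knob, 0.1 to 0.2 kg. Loose, closed, stands upright; white ceramic body with a light wooden lid and, in the middle of the lid, a small round wooden knob (16 mm across, 10 mm high). Origin: centre of the underside, z up. Grip it from above by its straight sides.
- caddy: Square tea caddy, 56 x 56 mm, 70 mm high to the top of the lid, 80 mm with its knob, 0.18 to 0.37 kg; x and y are square to its sides. Loose, closed, stands upright; white ceramic body with a light wooden lid and, in the middle of the lid, a small round wooden knob (16 mm across, 10 mm high). Origin: centre of the underside, z up. Grip it from above by its straight sides.
- box: Oblong box for sachets, 80 mm along its x, 36 mm along its y, 56 mm high to the top of the lid, 66 mm with its knob, 0.14 to 0.28 kg. Loose, closed, stands upright; white ceramic body with a light wooden lid and, in the middle of the lid, a small round wooden knob (16 mm across, 10 mm high). Origin: centre of the underside, z up. Grip it from above by its straight sides.
- canister_tray: Large round tray, recess 80 mm in diameter, 88 mm over the rim: the place of the large round canister. Fixed to the table; dark wooden rim 4 mm thick, cork-lined floor. The floor of the recess is 4 mm and the top of the rim 12 mm above the table. Origin: centre of the underside, on the table, z up.
- pot_tray: Small round tray, recess 58 mm in diameter, 66 mm over the rim: the place of the small round pot. Fixed to the table; dark wooden rim 4 mm thick, cork-lined floor. The floor of the recess is 4 mm and the top of the rim 12 mm above the table. Origin: centre of the underside, on the table, z up.
- caddy_tray: Square tray, recess 72 x 72 mm, 80 mm over the rim, sides along its x and y: the place of the square caddy. Fixed to the table; dark wooden rim 4 mm thick, cork-lined floor. The floor of the recess is 4 mm and the top of the rim 12 mm above the table. Origin: centre of the underside, on the table, z up.
- box_tray: Oblong tray, recess 96 mm along its x and 52 mm along its y, 104 x 60 mm over the rim: the place of the oblong box. Fixed to the table; dark wooden rim 4 mm thick, cork-lined floor. The floor of the recess is 4 mm and the top of the rim 12 mm above the table. Origin: centre of the underside, on the table, z up.
- clock: Bystander: black plastic bedside clock, 40 mm along x, 74 mm along y, 65 mm high; loose. Origin: centre of the underside.
- succulent: Bystander: small succulent in a terracotta pot, 72 mm across at the rim, about 82 mm high; loose. Origin: centre of the underside.
Not all that is in view belongs to the job. Leave any turquoise look-alike of the pot alone.

How it is judged:
By the outcome, as a careful person would: the job done as asked, in the order asked, and still so for the second after the job is handed in, with the robot touching nothing.
It also fails if it takes over 112 s, if anything falls off the work surface, if the arm or the gripper's body presses on something with over 40 N, if the wrist force passes 120 N, or if a joint passes its speed limit or range.

## Working session

There is one attempt and no reset: what is moved stays moved. The work goes in short steps, Python scripts to look and compute and a shell command to move; the robot and the scene stay as the last step left them, time stands still between calls to the robot, and variables do not carry over. Pictures are saved under pics/ and viewed, at most 14 in all, crops included, and the job is handed in when it is done.

```bash
ls; mkdir -p pics; python3 - <<'E'
from workcell import env
import cv2,numpy as np
np.set_printoptions(precision=3,suppress=True)
s=env.state();print({k:s[k] for k in('time_s','ee_pos','ee_rot','gripper_width')})
for n in('top','side'):
    im=env.grab_frame(n);cv2.imwrite(f'pics/{n}0.png',im[:,:,::-1]);m=env.camera_model(n);print(n,{k:m[k] for k in m if k!='camera_from_world'});print(np.array(m['camera_from_world']))
E
```

```text
pics
{'time_s': 0.0, 'ee_pos': array([ 200.117, -538.51 ,  213.121]), 'ee_rot': array([-179.898,   -0.001,   20.387]), 'gripper_width': 91.46184265192015}
top {'fx': 580.8551814340489, 'fy': 580.8551814340489, 'cx': 308.58187223144165, 'cy': 231.81277923094967}
[[   -0.006    -1.        0.003    -5.687]
 [    0.992    -0.005     0.129  -523.853]
 [   -0.129     0.004     0.992 -1418.374]
 [    0.        0.        0.        1.   ]]
side {'fx': 604.4951026086454, 'fy': 604.4951026086454, 'cx': 324.83047271631597, 'cy': 235.22483268900956}
[[    0.104    -0.994    -0.015   -60.651]
 [    0.57      0.047     0.82   -337.597]
 [   -0.815    -0.094     0.572 -1129.174]
 [    0.        0.        0.        1.   ]]
```

View pics/top0.png

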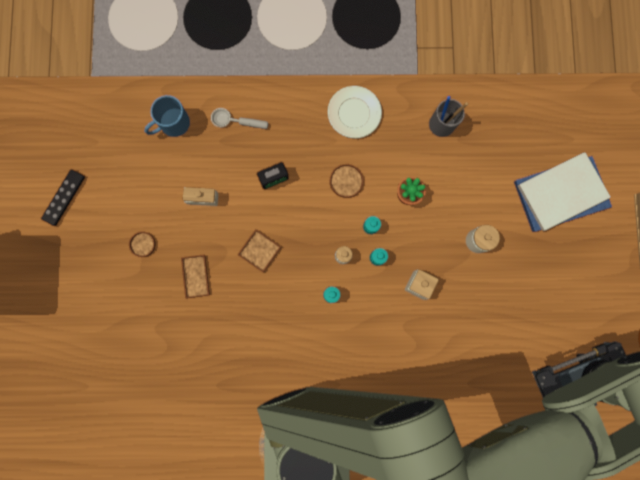

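View pics/side0.png

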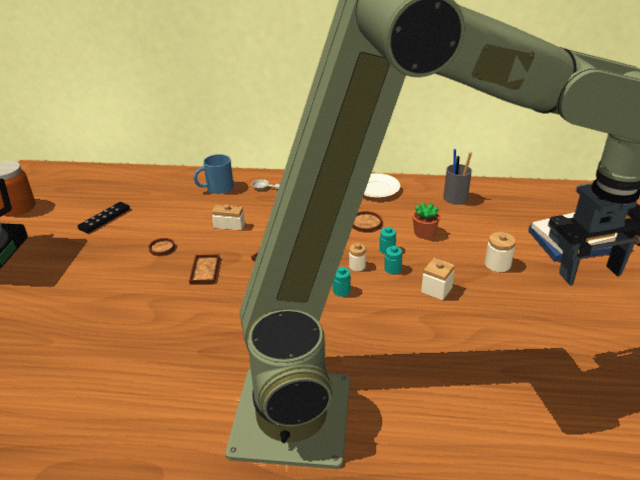

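Top view: the canister is at (485,238), the caddy at (423,285), the pot at (343,255) and the box at (200,196). The trays are large round (347,181), small round (143,244), square (260,250) and oblong (195,276). There are turquoise look-alikes at (372,225), (379,257) and (332,295). Only the one at (343,255) is white with a wooden lid, so I take it as the pot. I'll confirm it in an enlarged crop.

```bash
python3 - <<'E'
import cv2,numpy as np
im=cv2.imread('pics/top0.png')
c=cv2.resize(im[160:310,310:510],None,fx=4,fy=4,interpolation=cv2.INTER_CUBIC);cv2.imwrite('pics/c1.png',c)
c=cv2.resize(im[160:310,110:310],None,fx=4,fy=4,interpolation=cv2.INTER_CUBIC);cv2.imwrite('pics/c2.png',c)
h=cv2.cvtColor(im,cv2.COLOR_BGR2HSV)
for n,(u,v) in dict(lid=(343,256),lid2=(430,282),white=(412,287),rim=(246,247),cork=(260,250),table=(300,320),t2=(450,200)).items(): print(n,h[v,u])
E
```

```text
lid [ 17 124 169]
lid2 [ 17 121 175]
white [ 17 119 187]
rim [ 15 138 144]
cork [ 16 133 180]
table [ 15 167 159]
t2 [ 15 160 174]
```

View pics/c1.png

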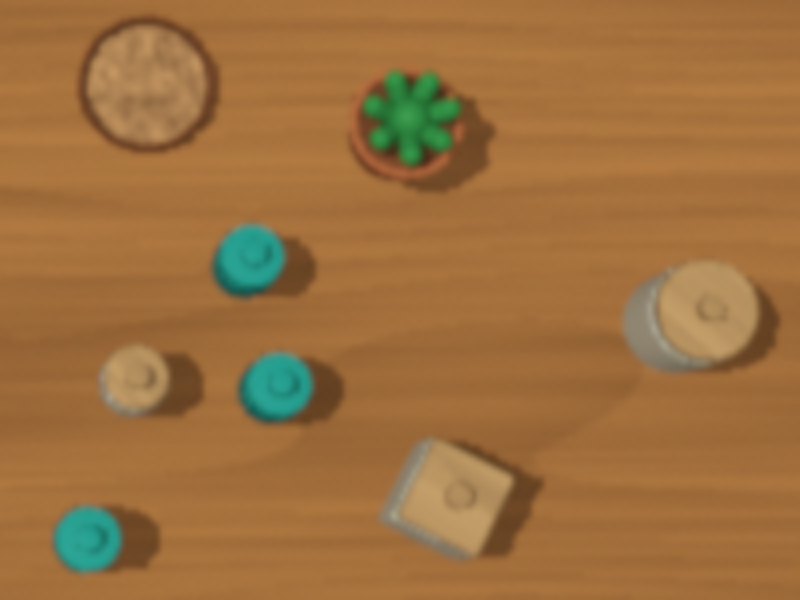

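View pics/c2.png

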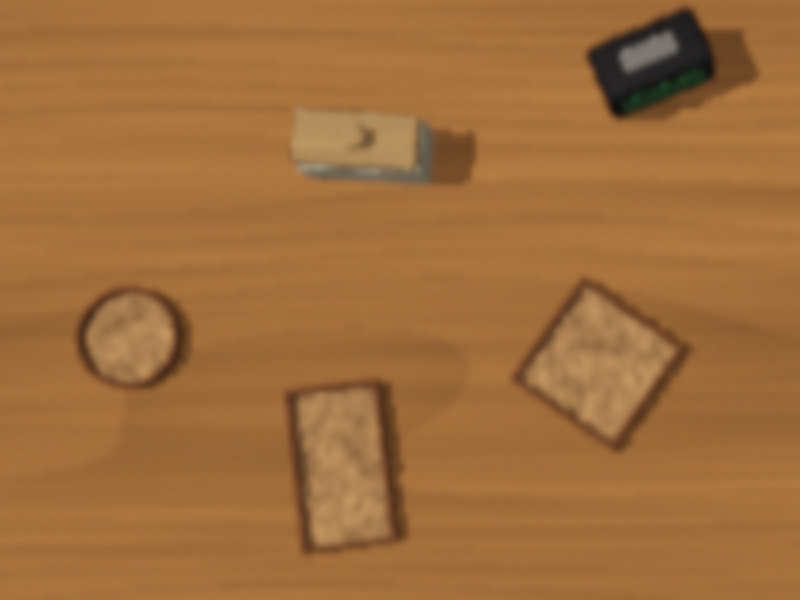

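The crops confirm it: c1 shows the white pot with its wooden lid at (343,255) beside three turquoise look-alikes. The caddy, canister and succulent are on the right. c2 shows the box, the clock, and the small round, oblong and square trays. Next I measure.

```bash
cat > h.py <<'E'
import cv2,numpy as np
from workcell import env
np.set_printoptions(precision=1,suppress=True)
def cast(m,uv,z):
    M=np.array(m['camera_from_world']);R=M[:3,:3];o=-R.T@M[:3,3]
    d=R.T@np.array([(uv[0]-m['cx'])/m['fx'],-(uv[1]-m['cy'])/m['fy'],-1.])
    return (o+d*(z-o[2])/d[2])[:2]
def comp(mask,seed):
    n,l=cv2.connectedComponents(mask.astype(np.uint8),connectivity=4)
    return l==l[seed[1],seed[0]]
def meas(m,mask,z):
    """rectangle of a mask's contour cast to height z: centre, sides, long-side yaw, blob area centroid"""
    c=max(cv2.findContours(mask.astype(np.uint8),cv2.RETR_EXTERNAL,cv2.CHAIN_APPROX_NONE)[0],key=cv2.contourArea)
    P=np.array([cast(m,p[0],z) for p in c],np.float32)
    r=cv2.minAreaRect(P);mo=cv2.moments(P)
    (w,h),a=r[1],r[2]
    if w<h:a+=90
    return np.array(r[0]),np.array(sorted(r[1])),(a+90)%180-90,np.array([mo['m10'],mo['m01']])/mo['m00']
E
python3 - <<'E'
from h import *
im=cv2.imread('pics/top0.png');h=cv2.cvtColor(im,cv2.COLOR_BGR2HSV).astype(int);m=env.camera_model('top')
S=cv2.GaussianBlur(h[...,1].astype(np.float32),(3,3),0);V=h[...,2]
light=(S<147)&(V>120)
for n,(u,v),z in [('canister',(490,238),78),('pot',(341,257),58),('caddy',(420,281),70),('box',(192,196),56),('canister_tray',(347,181),4),('pot_tray',(143,244),4),('caddy_tray',(260,250),4),('box_tray',(195,276),4)]:
    k=light&(S>(95 if z>4 else 0))
    c,sd,a,g=meas(m,cv2.morphologyEx(comp(k,(u,v)).astype(np.uint8),cv2.MORPH_CLOSE,np.ones((5,5))),z);print(n,'rect',c,sd,'yaw%.1f'%a,'centroid',g)
for n,uv,z in [('canister',(488,237),88),('pot',(344.7,254),68),('caddy',(425,283.5),80),('box',(201.5,194),66)]:print(n,'knob',cast(m,uv,z))
E
```

```text
canister rect [ 498.4 -428.5] [68.3 83.4] yaw89.7 centroid [ 498.7 -428.1]
pot rect [463.1 -92.4] [44.1 44.2] yaw-0.3 centroid [463.3 -91.7]
caddy rect [ 389.7 -278.2] [65.5 66.1] yaw62.0 centroid [ 389.6 -277.9]
box rect [610.7 261.6] [45.9 85.4] yaw86.6 centroid [611.3 264. ]
canister_tray rect [ 660.9 -107.5] [74.9 76.5] yaw-0.6 centroid [ 660.5 -106.5]
pot_tray rect [498.8 415.1] [51.4 53.2] yaw-44.1 centroid [498.8 415. ]
caddy_tray rect [480.6 116.7] [70.8 72.5] yaw-35.9 centroid [480.6 116.7]
box_tray rect [416.6 278.5] [49.8 95.9] yaw7.8 centroid [416.6 278.4]
canister knob [ 501.8 -440. ]
pot knob [464.5 -95.9]
caddy knob [ 391.5 -286.5]
box knob [615.  254.8]
```

```bash
cat >> h.py <<'E'
def rel(p,yaw=None):
    """TCP target (x,y[,z]) -> tool-axis slide units, spin units"""
    s=env.state();R=cv2.Rodrigues(np.array([0,0,np.radians(s['ee_rot'][2])]))[0]@np.diag([1.,-1,-1])
    p=np.array(list(p)+[s['ee_pos'][2]] if len(p)==2 else p,float)
    print('t%.1f'%s['time_s'],'pos',s['ee_pos'],'rot',s['ee_rot'],'slide',(R.T@(p-s['ee_pos'])/30).round(2),'' if yaw is None else 'spin %.2f'%(-((yaw-s['ee_rot'][2]+90)%180-90)/8))
def wrist(name):
    m=env.camera_model('wrist');im=env.grab_frame('wrist')[:,:,::-1].copy();cv2.imwrite(f'pics/{name}.png',im);return m,im
E
python3 -m jog '{"jaw":[91,91,91,91,91,91,91,91,91,91],"slide":[[1,0,0],[1,0,0],[1,0,0],[1,0,0],[1,0,0],[1,0,0],[1,0,0],[1,0,0],[1,0,0],[1,0,0]],"spin":[0,0,0,0,0,0,0,0,0,0]}' 20
python3 - <<'E'
from h import *
m,im=wrist('w1');M=np.array(m['camera_from_world']);print(m['fx'],m['cx'],m['cy'],'cam',-M[:3,:3].T@M[:3,3],'view',-M[2,:3]*100)
rel((501.8,-438))
E
```

```text
time_s: 1.1
ee_pos: [482.4, -433.8, 213.4]
ee_rot: [-180.0, 0.0, 20.4]
force: [0.3, 0.3, 0.2]
gripper_width: 91.4
gripper_force: 0.0
403.95849142529227 319.22407132247207 241.82700412717156 cam [ 545.7 -410.7  383.9] view [-22.5  -8.4 -97.1]
t1.1 pos [ 487.  -431.9  213. ] rot [-180.    -0.2   20.5] slide [0.4 0.4 0. ]
```

View pics/w1.png

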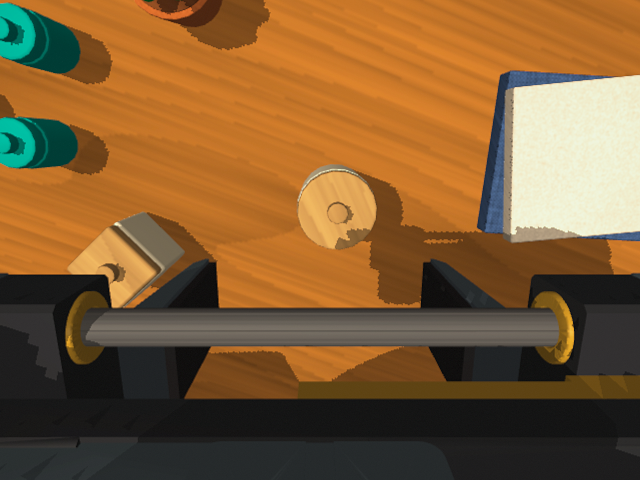

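The wrist view shows the canister lid centred near (337,208) with its knob at (338,213). The caddy is at lower left near (110,270).

```bash
python3 - <<'E'
from h import *
m=env.camera_model('wrist')
for uv,z in [((337,208),78),((338,212.5),88),((376,208),78),((298,208),78)]: print(cast(m,uv,z))
im=cv2.imread('pics/w1.png');h=cv2.cvtColor(im,cv2.COLOR_BGR2HSV)
for u,v in [(315,215),(355,220),(330,190),(400,140),(450,160),(280,280),(135,240)]:print(h[v,u],end=' ')
p=np.array([[299,208],[337,170],[376,208],[337,248]])
rel((501,-438))
E
```

```text
[ 509.7 -438.6]
[ 508.1 -439.5]
[ 520.1 -466.5]
[ 499.2 -410.7]
[ 18 152 240] [ 17 157 227] [ 17 155 229] [ 15 203 190] [ 15 201 190] [ 15 205 202] [ 20  75 171] t1.1 pos [ 487.  -431.9  213. ] rot [-180.    -0.2   20.5] slide [0.4 0.4 0. ]
```

The picture was taken while the arm was still settling (482→487). Allowing for that, both views agree on about (503,-440). I'll add settling rows before later looks.

```bash
python3 -m jog '{"jaw":[91,91,91,91,91,91,91,91,91],"slide":[[0.41,0.44,0],[0,0,1],[0,0,1],[0,0,1],[0,0,1],[0,0,1],[0,0,1],[0,0,0.2],[0,0,0]],"spin":[0,0,0,0,0,0,0,0,0]}' 25
python3 -m jog '{"jaw":[50,50,50,50,50,50,50],"slide":[[0,0,0],[0,0,0],[0,0,0],[0,0,0],[0,0,0],[0,0,0],[0,0,0]],"spin":[0,0,0,0,0,0,0]}' 25
```

```text
time_s: 2.05
ee_pos: [497.0, -442.1, 26.8]
ee_rot: [-179.9, 0.1, 20.4]
force: [0.0, -0.3, 0.9]
gripper_width: 91.0
gripper_force: 0.0
time_s: 2.75
ee_pos: [498.0, -442.8, 29.2]
ee_rot: [179.9, -0.0, 20.4]
force: [-0.6, 1.3, 6.1]
gripper_width: 63.8
gripper_force: 25.0
```

```bash
python3 -m jog '{"jaw":[50,50,50,50,50,50],"slide":[[0,0,-0.5],[0,0,-1],[0,0,-1],[0,0,-1],[0,0,-0.5],[0,0,0]],"spin":[0,0,0,0,0,0]}' 25
python3 -m jog '{"jaw":[50,50,50,50,50,50,50,50,50,50],"slide":[[0.3,-0.5,0],[0.7,-1,0],[0.7,-1,0],[0.7,-1,0],[0.7,-1,0],[0.7,-1,0],[0.7,-1,0],[0.7,-1,0],[0.7,-1,0],[0.3,-0.1,0]],"spin":[0,0,0,0,0,0,0,0,0,0]}' 25
python3 -m jog '{"jaw":[50,50,50],"slide":[[0,0,0],[0,0,0],[0,0,0]],"spin":[0,0,0]}' 25
python3 - <<'E'
from h import *
m,im=wrist('w2');rel((654.4,-109))
E
```

```text
time_s: 3.35
ee_pos: [498.7, -443.6, 151.2]
ee_rot: [179.7, -0.1, 20.4]
force: [0.4, 0.3, -3.1]
gripper_width: 63.7
gripper_force: 25.0
time_s: 4.35
ee_pos: [580.7, -130.9, 146.2]
ee_rot: [-179.7, 0.2, 20.6]
force: [0.3, -0.1, -3.0]
gripper_width: 63.6
gripper_force: 25.0
time_s: 4.65
ee_pos: [581.3, -136.9, 147.4]
ee_rot: [-180.0, 0.1, 20.3]
force: [-0.6, -0.6, -3.2]
gripper_width: 63.8
gripper_force: 25.0
t4.7 pos [ 581.4 -137.   147.6] rot [-180.     0.1   20.3] slide [ 2.6 -0.   0. ]
```

View pics/w2.png

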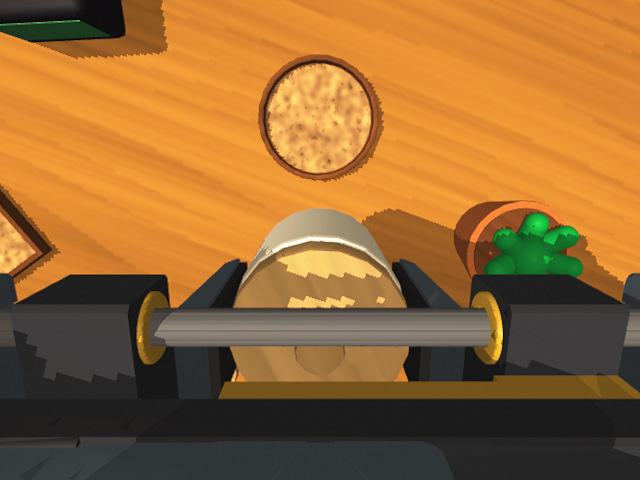

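The wrist view shows the empty large tray, rim centre (319.5,118), straight ahead. The held canister's knob is at (320,358).

```bash
python3 - <<'E'
from h import *
m=env.camera_model('wrist')
t=cast(m,(319.5,118),12);k=cast(m,(320,358),207);l=cast(m,(319.5,242),197.5)
u=np.array([np.cos(.354),np.sin(.354)]);print('tray',t,'wid',np.linalg.norm(cast(m,(259,118),12)-cast(m,(378,118),12)),'knob',k,'far lid edge',l,'centre from edge',l-32*u)
d=t-k;p=env.state()['ee_pos'][:2]+d;rel((p[0],p[1],31))
E
```

```text
tray [ 660.6 -108.7] wid 86.32455097637741 knob [ 584.9 -136.5] far lid edge [ 616.8 -124.5] centre from edge [ 586.8 -135.6]
t4.7 pos [ 581.4 -137.   147.6] rot [-180.     0.1   20.3] slide [2.7 0.  3.9]
```

```bash
python3 -m jog '{"jaw":[50,50,50,50,50,50,50,50,50,50],"slide":[[0.85,0,0],[1,0,0],[0.8,0,0],[0,0,0],[0,0,1],[0,0,1],[0,0,1],[0,0,0.5],[0,0,0.2],[0,0,0]],"spin":[0,0,0,0,0,0,0,0,0,0]}' 25
python3 -m jog '{"jaw":[50,50,50],"slide":[[0,0,0],[0,0,0.07],[0,0,0]],"spin":[0,0,0]}' 25
```

```text
time_s: 5.7
ee_pos: [656.4, -108.8, 36.9]
ee_rot: [-180.0, 0.0, 20.3]
force: [0.5, 0.4, -2.0]
gripper_width: 63.6
gripper_force: 25.0
time_s: 6.0
ee_pos: [657.1, -108.4, 35.8]
ee_rot: [179.9, -0.1, 20.4]
force: [-0.1, -0.4, -2.6]
gripper_width: 63.6
gripper_force: 25.0
```

```bash
python3 -m jog '{"jaw":[50,50,50,50],"slide":[[0,0,0.07],[0,0,0],[0,0,0],[0,0,0]],"spin":[0,0,0,0]}' 25
python3 -m jog '{"jaw":[50,50,50,50],"slide":[[0,0,0.05],[0,0,0],[0,0,0],[0,0,0]],"spin":[0,0,0,0]}' 25
```

```text
time_s: 6.4
ee_pos: [657.1, -108.3, 33.2]
ee_rot: [180.0, -0.1, 20.4]
force: [0.4, 0.8, 0.0]
gripper_width: 63.5
gripper_force: 25.0
time_s: 6.8
ee_pos: [657.1, -108.3, 33.2]
ee_rot: [179.9, -0.1, 20.4]
force: [-1.9, 0.6, 7.8]
gripper_width: 63.3
gripper_force: 25.0
```

```bash
python3 -m jog '{"jaw":[91,91,91,91,91,91,91,91,91,91],"slide":[[0,0,0],[0,0,0],[0,0,0],[0,0,-0.3],[0,0,-1],[0,0,-1],[0,0,-1],[0,0,-1],[0,0,-1],[0,0,-0.8]],"spin":[0,0,0,0,0,0,0,0,0,0]}' 25
python3 -m jog '{"jaw":[91,91,91,91,91,91,91,91,91,91],"slide":[[-0.5,0.2,0],[-1,0.2,0],[-1,0.2,0],[-1,0.2,0],[-1,0.2,0],[-1,0.2,0],[-1,0.2,0],[-1,0.2,0],[-1,0.2,0],[-1,0.2,0]],"spin":[0,0,0,0,0,0,0,0,0,0]}' 25
python3 -m jog '{"jaw":[91,91,91,91,91,91],"slide":[[-1,0.2,0],[-0.6,0.1,0],[0,0,0],[0,0,0],[0,0,0],[0,0,0]],"spin":[0,0,0,0,0,0]}' 25
python3 - <<'E'
from h import *
m,im=wrist('w3');rel((391,-285))
E
```

```text
time_s: 7.8
ee_pos: [657.0, -108.3, 217.0]
ee_rot: [179.9, -0.1, 20.4]
force: [-0.2, 0.2, 0.7]
gripper_width: 91.0
gripper_force: 0.0
time_s: 8.8
ee_pos: [407.7, -264.0, 213.2]
ee_rot: [-179.9, 0.1, 20.4]
force: [-0.4, 0.1, 0.2]
gripper_width: 90.9
gripper_force: 0.0
time_s: 9.4
ee_pos: [369.0, -288.5, 214.0]
ee_rot: [-180.0, 0.0, 20.4]
force: [0.4, 0.3, 0.4]
gripper_width: 91.2
gripper_force: 0.0
t9.4 pos [ 369.  -288.5  214.1] rot [-180.     0.    20.5] slide [0.7 0.1 0. ]
```

View pics/w3.png

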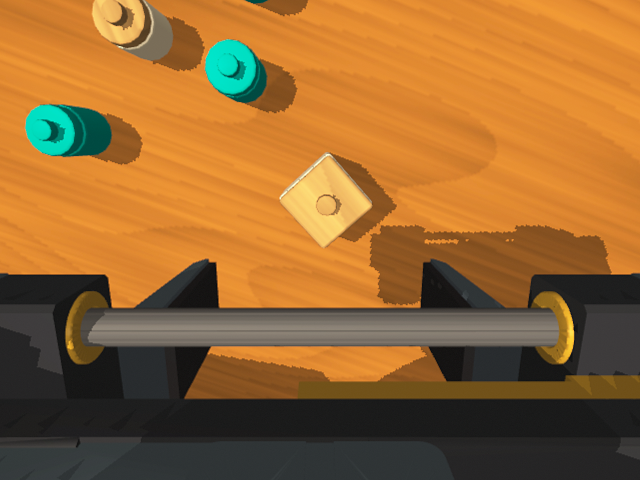

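The caddy lid is seen as a diamond with corners (328,154), (372,204), (325,248) and (279,198), and its knob is at (327,205). The pot is at upper left near (120,20).

```bash
python3 - <<'E'
from h import *
m=env.camera_model('wrist');im=cv2.imread('pics/w3.png');h=cv2.cvtColor(im,cv2.COLOR_BGR2HSV)
k=comp((h[...,1]<180)&(h[...,1]>100)&(h[...,2]>180),(315,190))
print(meas(m,k,70));print('knob',cast(m,(326.5,205),80))
C=np.array([cast(m,c,70) for c in[(328,155),(372,205),(325,248),(280,199)]]);print(C.mean(0),[np.degrees(np.arctan2(*(C[(i+1)%4]-C[i])[::-1])) for i in range(4)],np.linalg.norm(C-np.roll(C,1,0),axis=1))
rel((391,-285),62)
E
```

```text
(array([ 391. , -285.9]), array([53.1, 55. ]), 62.29021453857422, array([ 390.7, -286.4]))
knob [ 390.7 -287.1]
[ 391.2 -287. ] [np.float64(-117.4216522164913), np.float64(153.9285221501695), np.float64(62.14871945950443), np.float64(-27.551884385665993)] [50.3 51.8 50.7 53.1]
t9.4 pos [ 369.  -288.5  214.1] rot [-180.     0.    20.5] slide [0.7 0.1 0. ] spin -5.19
```

```bash
python3 -m jog '{"jaw":[91,91,91,91,91,91,91,91],"slide":[[0,0,0],[0,0,0],[0,0,0],[0,0,0],[0,0,0],[0.4,0.62,0],[0,0,0],[0,0,0]],"spin":[-1,-1,-1,-1,-1,-0.2,0,0]}' 25
python3 -c "
from h import *
rel((391,-286.5,22),62.1)"
```

```text
time_s: 10.25
ee_pos: [390.7, -287.3, 213.9]
ee_rot: [-179.9, 0.0, 62.0]
force: [-0.9, -1.1, -0.8]
gripper_width: 90.8
gripper_force: 0.0
t10.2 pos [ 390.7 -287.3  213.9] rot [-179.9    0.    62. ] slide [ 0.  -0.   6.4] spin -0.01
```

```bash
python3 -m jog '{"jaw":[91,91,91,91,91,91,91,91],"slide":[[0,0,1],[0,0,1],[0,0,1],[0,0,1],[0,0,1],[0,0,1],[0,0,0.4],[0,0,0]],"spin":[0,0,0,0,0,0,0,0]}' 25
python3 -m jog '{"jaw":[45,45,45,45,45,45,45,45],"slide":[[0,0,0],[0,0,0],[0,0,0],[0,0,0],[0,0,0],[0,0,0],[0,0,0],[0,0,0]],"spin":[0,0,0,0,0,0,0,0]}' 25
python3 -m jog '{"jaw":[45,45,45,45,45,45,45],"slide":[[0,0,-0.5],[0,0,-1],[0,0,-1],[0,0,-1],[0,0,-0.5],[0,0,0],[0,0,0]],"spin":[0,0,0,0,0,0,0]}' 25
python3 -c "
from h import *
rel((480.6,116.7),54.1)"
```

```text
time_s: 11.05
ee_pos: [388.9, -286.6, 20.6]
ee_rot: [-179.7, -0.0, 62.0]
force: [0.1, 0.4, 0.0]
gripper_width: 90.9
gripper_force: 0.0
time_s: 11.85
ee_pos: [390.6, -287.7, 22.8]
ee_rot: [180.0, 0.0, 62.0]
force: [-2.3, 0.9, 5.7]
gripper_width: 55.8
gripper_force: 25.0
time_s: 12.55
ee_pos: [390.2, -287.4, 141.5]
ee_rot: [-179.9, -0.0, 62.0]
force: [0.4, -0.1, -1.8]
gripper_width: 56.0
gripper_force: 25.0
t12.6 pos [ 390.2 -287.4  141.5] rot [-179.9   -0.    62. ] slide [13.3 -3.7  0. ] spin 0.99
```

```bash
python3 -m jog '{"jaw":[45,45,45,45,45,45,45,45,45,45],"slide":[[0,0,0],[0.5,-0.3,0],[1,-0.6,0],[1,-0.6,0],[1,-0.6,0],[1,-0.6,0],[1,-0.6,0],[1,-0.6,0],[1,-0.6,0],[1,-0.6,0]],"spin":[1,0,0,0,0,0,0,0,0,0]}' 25
python3 -m jog '{"jaw":[45,45,45,45,45,45],"slide":[[1,-0.38,0],[0.7,0,0],[0,0,0],[0,0,0],[0,0,0],[0,0,0]],"spin":[0,0,0,0,0,0]}' 25
python3 - <<'E'
from h import *
m,im=wrist('w4');rel((480.6,116.7),54.1)
h=cv2.cvtColor(im,cv2.COLOR_BGR2HSV)
cv2.imwrite('pics/w4c.png',np.vstack([im[:400]]))
E
```

```text
time_s: 13.55
ee_pos: [415.6, 9.9, 140.6]
ee_rot: [-179.8, 0.1, 54.0]
force: [-0.3, 0.3, -2.1]
gripper_width: 55.7
gripper_force: 25.0
time_s: 14.15
ee_pos: [436.8, 55.6, 141.8]
ee_rot: [-180.0, 0.1, 53.9]
force: [0.3, -0.0, -1.5]
gripper_width: 55.7
gripper_force: 25.0
t14.2 pos [437.1  55.7 142. ] rot [-180.     0.    53.9] slide [ 2.5 -0.   0. ] spin -0.02
```

View pics/w4.png

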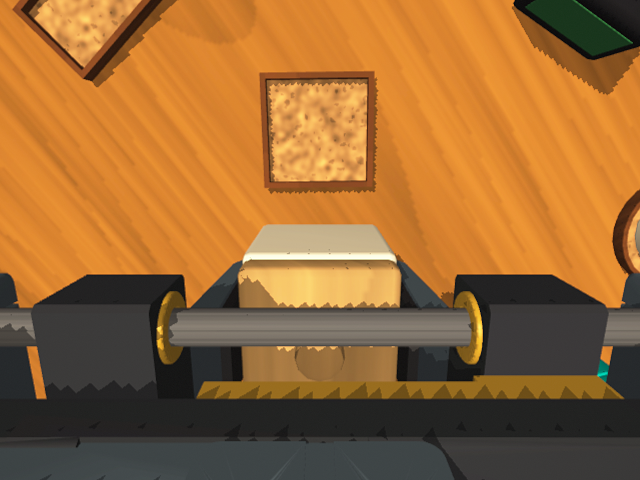

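The square tray's rim corners are at (261,73), (375,72), (374,188) and (266,189), nearly parallel to the held caddy. The caddy's knob is at (320,361).

```bash
python3 - <<'E'
from h import *
m=env.camera_model('wrist')
C=np.array([cast(m,c,12) for c in[(261,73),(375,72),(374,188),(266,189)]]);print(C.mean(0),[np.degrees(np.arctan2(*(C[(i+1)%4]-C[i])[::-1])) for i in range(4)],np.linalg.norm(C-np.roll(C,1,0),axis=1))
k=cast(m,(320,361),120+80);p=env.state()['ee_pos'][:2];print('knob',k,'from tcp',k-p)
l=cast(m,(320,261),120+70);print('centre from far edge',l-28*np.array([np.cos(.942),np.sin(.942)]))
rel(C.mean(0)+p-k)
E
```

```text
[480.7 114.7] [np.float64(-35.62409367517107), np.float64(-124.72381879906723), np.float64(144.41644434043087), np.float64(54.54716902249645)] [80.4 79.1 80.3 80.2]
knob [438.3  56.3] from tcp [1.2 0.6]
centre from far edge [439.1  57.3]
t14.2 pos [437.1  55.7 142. ] rot [-180.     0.    53.9] slide [ 2.4 -0.   0. ]
```

```bash
python3 -m jog '{"jaw":[45,45,45,45,45,45,45,45,45,45],"slide":[[0.6,0,0],[1,0,0],[0.8,0,0],[0,0,0],[0,0,1],[0,0,1],[0,0,1],[0,0,0.5],[0,0,0.25],[0,0,0]],"spin":[-0.07,0,0,0,0,0,0,0,0,0]}' 25
python3 -m jog '{"jaw":[45,45,45,45],"slide":[[0,0,0.08],[0,0,0],[0,0,0],[0,0,0]],"spin":[0,0,0,0]}' 25
python3 -m jog '{"jaw":[45,45,45,45],"slide":[[0,0,0.05],[0,0,0],[0,0,0],[0,0,0]],"spin":[0,0,0,0]}' 25
```

```text
time_s: 15.2
ee_pos: [479.1, 114.8, 29.1]
ee_rot: [-179.9, 0.1, 54.5]
force: [0.2, -0.1, -2.0]
gripper_width: 56.3
gripper_force: 25.0
time_s: 15.6
ee_pos: [479.9, 115.1, 27.9]
ee_rot: [179.9, -0.1, 54.5]
force: [0.4, -0.5, -1.8]
gripper_width: 56.2
gripper_force: 25.0
time_s: 16.0
ee_pos: [480.0, 115.1, 26.7]
ee_rot: [179.9, -0.1, 54.5]
force: [-1.6, -0.8, 5.9]
gripper_width: 56.2
gripper_force: 25.0
```

```bash
python3 -m jog '{"jaw":[80,80,80,80,80,80,80,80,80,80],"slide":[[0,0,0],[0,0,0],[0,0,0],[0,0,-0.3],[0,0,-1],[0,0,-1],[0,0,-1],[0,0,-1],[0,0,-1],[0,0,-0.9]],"spin":[0,0,0,0,0,0,0,0,0,0]}' 25
python3 -m jog '{"jaw":[80,80,80,80,80,80,80,80,80,80],"slide":[[0.8,0.18,0],[1,0.2,0],[1,0.3,0],[1,0.2,0],[1,0.2,0],[1,0.2,0],[0,0,0],[0,0,0],[0,0,0],[0,0,0]],"spin":[0,0,0,0,0,0,-1,-1,-1,-1]}' 25
python3 -m jog '{"jaw":[80,80,80],"slide":[[0,0,0],[0,0,0],[0,0,0]],"spin":[0,0,0]}' 25
python3 - <<'E'
from h import *
m,im=wrist('w5');rel((613,257),86.5);print(env.state()['qpos'])
E
```

```text
time_s: 17.0
ee_pos: [479.5, 115.0, 214.1]
ee_rot: [179.9, -0.1, 54.5]
force: [0.5, -0.2, -0.7]
gripper_width: 80.2
gripper_force: 0.0
time_s: 18.0
ee_pos: [611.6, 234.5, 212.2]
ee_rot: [-180.0, 0.0, 86.9]
force: [-0.3, 0.2, -0.1]
gripper_width: 80.2
gripper_force: 0.0
time_s: 18.3
ee_pos: [611.6, 234.5, 212.0]
ee_rot: [180.0, 0.0, 86.4]
force: [-0.0, 0.2, 0.1]
gripper_width: 80.2
gripper_force: 0.0
t18.4 pos [611.6 234.5 211.9] rot [180.    0.   86.5] slide [ 0.8 -0.   0. ] spin -0.01
[20.  25.7 78.4 -0.  75.9 23.5]
```

View pics/w5.png

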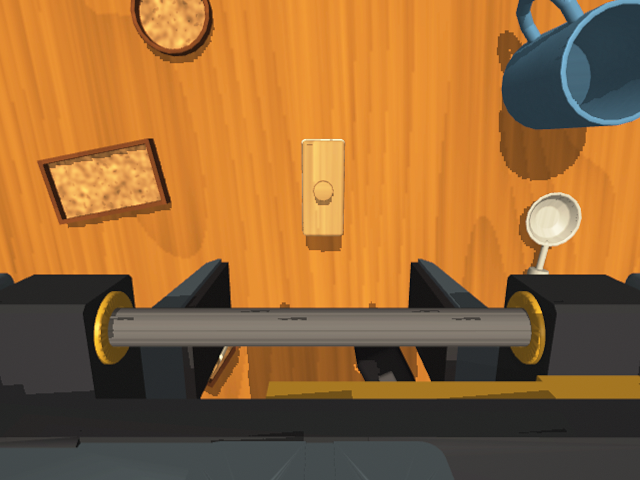

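The box lid has corners (302,139), (344,139), (344,236) and (303,234) with its knob at (323,190). The oblong tray's rim corners are at (38,160), (152,139), (171,206) and (62,223).

```bash
cat >> h.py <<'E'
def quad(m,cs,z):
    C=np.array([cast(m,c,z) for c in cs]);E=np.roll(C,-1,0)-C
    print(C.mean(0),'edge yaws',np.degrees(np.arctan2(E[:,1],E[:,0])),'len',np.linalg.norm(E,axis=1));return C.mean(0)
E
python3 - <<'E'
from h import *
m=env.camera_model('wrist')
c=quad(m,[(302,139),(344,139),(344,236),(303,235)],56);print(cast(m,(323,190.5),66))
quad(m,[(38,160),(152,139),(171,206),(62,223)],12)
rel((c[0],c[1],18),86)
E
```

```text
[617.2 264.1] edge yaws [ -3.6 -92.7 175.   86.5] len [32.9 78.  34.  77.2]
[616.8 263.8]
[419.8 276.8] edge yaws [   6.4  -82.7 -174.7   98.8] len [105.9  61.1 104.4  59.1]
t18.4 pos [611.6 234.5 211.9] rot [180.    0.   86.5] slide [1.  0.1 6.5] spin 0.06
```

```bash
python3 -m jog '{"jaw":[80,80,80,80,80,80,80,80,80,80],"slide":[[0.99,0.12,0],[0,0,0],[0,0,1],[0,0,1],[0,0,1],[0,0,1],[0,0,1],[0,0,1],[0,0,0.5],[0,0,0]],"spin":[0,0,0,0,0,0,0,0,0,0]}' 20
python3 -m jog '{"jaw":[25,25,25,25,25,25,25,25,25],"slide":[[0,0,0],[0,0,0],[0,0,0],[0,0,0],[0,0,0],[0,0,0],[0,0,0],[0,0,0],[0,0,0]],"spin":[0,0,0,0,0,0,0,0,0]}' 20
python3 -m jog '{"jaw":[25,25,25,25,25,25],"slide":[[0,0,-0.5],[0,0,-1],[0,0,-1],[0,0,-1],[0,0,-0.5],[0,0,0]],"spin":[0,0,0,0,0,0]}' 20
python3 -c "
from h import *
rel((419,277.5),7.2)"
```

```text
time_s: 19.35
ee_pos: [615.5, 263.0, 14.5]
ee_rot: [-179.7, 0.1, 86.5]
force: [-0.1, 0.2, -0.1]
gripper_width: 80.1
gripper_force: 0.0
time_s: 20.25
ee_pos: [617.1, 263.9, 17.2]
ee_rot: [180.0, -0.0, 86.5]
force: [-1.4, 0.1, 3.7]
gripper_width: 36.0
gripper_force: 20.0
time_s: 20.85
ee_pos: [618.7, 264.5, 140.3]
ee_rot: [179.7, -0.2, 86.5]
force: [-0.3, 0.3, -1.6]
gripper_width: 36.1
gripper_force: 20.0
t20.9 pos [618.7 264.5 140.3] rot [179.7  -0.2  86.5] slide [ 0.  -6.7  0. ] spin 9.92
```

```bash
python3 -m jog '{"jaw":[25,25,25,25,25,25,25,25,25,25],"slide":[[-0.43,-0.6,0],[0,-1,0],[0,-1,0],[0,-1,0],[0,-1,0],[0,-1,0],[0,-1,0],[0,-1,0],[0,-1,0],[0,-0.6,0]],"spin":[0,0,0,0,0,0,0,0,0,0]}' 20
python3 -m jog '{"jaw":[25,25,25,25,25,25,25,25,25,25],"slide":[[0,0,0],[0,0,0],[0,0,0],[0,0,0],[0,0,0],[0,0,0],[0,0,0],[0,0,0],[0,0,0],[0,0,0]],"spin":[1,1,1,1,1,1,1,1,1,0.92]}' 20
python3 -m jog '{"jaw":[25,25,25],"slide":[[0,0,0],[0,0,0],[0,0,0]],"spin":[0,0,0]}' 20
python3 - <<'E'
from h import *
m,im=wrist('w6');rel((419,277.5),7.2)
E
```

```text
time_s: 21.85
ee_pos: [338.1, 266.8, 135.9]
ee_rot: [-179.9, 0.1, 86.6]
force: [0.2, 0.7, -1.8]
gripper_width: 36.0
gripper_force: 20.0
time_s: 22.85
ee_pos: [340.9, 267.6, 136.3]
ee_rot: [180.0, 0.0, 6.9]
force: [0.5, 0.3, -0.9]
gripper_width: 35.7
gripper_force: 20.0
time_s: 23.15
ee_pos: [340.8, 267.6, 136.6]
ee_rot: [180.0, 0.0, 7.3]
force: [-0.3, -0.3, -1.9]
gripper_width: 35.8
gripper_force: 20.0
t23.2 pos [340.8 267.6 136.7] rot [180.    0.    7.3] slide [2.6 0.  0. ] spin 0.01
```

View pics/w6.png

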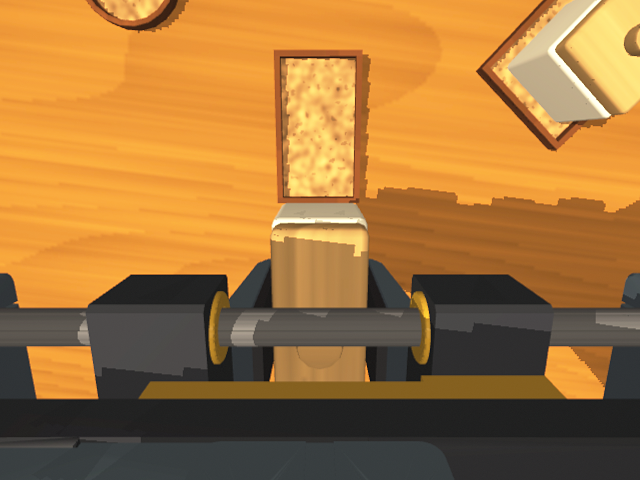

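The oblong tray's rim corners are at (275,50), (363,51), (358,202) and (277,202), and the held box's knob is at (320,357). The caddy already sits inside its tray.

```bash
python3 - <<'E'
from h import *
m=env.camera_model('wrist')
t=quad(m,[(275,50),(363,51),(358,202),(277,202)],12)
k=cast(m,(320,357),185.5);p=env.state()['ee_pos'][:2];print('knob-tcp',k-p)
l=cast(m,(320,228),175.5);print('far edge centre-tcp',l-40*np.array([.992,.127])-p)
rel(t+p-k,7.5);print(env.state()['qpos'])
E
```

```text
[416.2 277.2] edge yaws [ -83.3 -173.3   97.2    6.6] len [ 59.3 102.4  59.5 103. ]
knob-tcp [-2.2 -1. ]
far edge centre-tcp [-0.3 -0.8]
t23.2 pos [340.8 267.6 136.7] rot [180.    0.    7.3] slide [ 2.6 -0.   0. ] spin -0.03
[ 36.6   9.7 113.8  -0.   56.5 119.4]
```

```bash
python3 -m jog '{"jaw":[25,25,25,25,25,25,25,25,25,25],"slide":[[0.6,0,0],[1,0,0],[0.98,0,0],[0,0,0],[0,0,1],[0,0,1],[0,0,1],[0,0,0.5],[0,0,0.22],[0,0,0]],"spin":[0,0,0,0,0,0,0,0,0,0]}' 20
python3 -m jog '{"jaw":[25,25,25,25],"slide":[[0,0,0.07],[0,0,0],[0,0,0],[0,0,0]],"spin":[0,0,0,0]}' 20
python3 -m jog '{"jaw":[25,25,25,25],"slide":[[0,0,0.05],[0,0,0],[0,0,0],[0,0,0]],"spin":[0,0,0,0]}' 20
```

```text
time_s: 24.2
ee_pos: [416.9, 277.0, 24.7]
ee_rot: [180.0, 0.1, 7.2]
force: [0.2, 0.3, -1.9]
gripper_width: 35.6
gripper_force: 20.0
time_s: 24.6
ee_pos: [417.9, 277.5, 23.7]
ee_rot: [-180.0, -0.1, 7.2]
force: [0.0, -0.0, -1.7]
gripper_width: 35.8
gripper_force: 20.0
time_s: 25.0
ee_pos: [417.6, 277.3, 21.6]
ee_rot: [180.0, 0.0, 7.2]
force: [0.5, -0.1, -1.2]
gripper_width: 35.7
gripper_force: 20.0
```

```bash
python3 -m jog '{"jaw":[25,25,25],"slide":[[0,0,0.03],[0,0,0],[0,0,0]],"spin":[0,0,0]}' 20
python3 -m jog '{"jaw":[25,25,25],"slide":[[0,0,0.03],[0,0,0],[0,0,0]],"spin":[0,0,0]}' 20
```

```text
time_s: 25.3
ee_pos: [417.7, 277.4, 21.1]
ee_rot: [-180.0, -0.0, 7.2]
force: [-1.6, -0.3, 4.8]
gripper_width: 35.7
gripper_force: 20.0
time_s: 25.6
ee_pos: [417.7, 277.4, 21.1]
ee_rot: [-180.0, -0.0, 7.2]
force: [-2.5, -2.1, 12.6]
gripper_width: 35.9
gripper_force: 20.0
```

```bash
python3 -m jog '{"jaw":[62,62,62,62,62,62,62,62,62,62],"slide":[[0,0,0],[0,0,0],[0,0,0],[0,0,-0.3],[0,0,-1],[0,0,-1],[0,0,-1],[0,0,-1],[0,0,-1],[0,0,-1]],"spin":[0,0,0,0,0,0,0,0,0,0]}' 20
python3 -m jog '{"jaw":[62,62,62,62,62,62,62,62,62,62],"slide":[[-0.4,0.5,0],[-0.4,1,0],[0,1,0],[0,1,0],[0,1,0],[0,1,0],[0,1,0],[0,1,0],[0,1,0],[0,1,0]],"spin":[0,0,0,0,0,0,0,0,0,0]}' 20
python3 -m jog '{"jaw":[62,62,62,62,62,62,62],"slide":[[0,1,0],[0,1,0],[0,0.9,0],[0,0,0],[0,0,0],[0,0,0],[0,0,0]],"spin":[0,0,0,0,0,0,0]}' 20
python3 - <<'E'
from h import *
m,im=wrist('w7');rel((464,-94))
E
```

```text
time_s: 26.6
ee_pos: [417.4, 277.2, 210.6]
ee_rot: [-180.0, -0.0, 7.2]
force: [0.3, -0.0, -1.0]
gripper_width: 62.2
gripper_force: 0.0
time_s: 27.6
ee_pos: [429.3, -9.6, 209.4]
ee_rot: [180.0, -0.0, 7.2]
force: [1.0, 0.6, 0.3]
gripper_width: 62.0
gripper_force: 0.0
time_s: 28.3
ee_pos: [440.1, -93.8, 209.0]
ee_rot: [-180.0, -0.0, 7.3]
force: [0.0, 0.2, -0.3]
gripper_width: 61.6
gripper_force: 0.0
t28.4 pos [440.2 -93.9 209. ] rot [-180.    -0.     7.3] slide [0.8 0.1 0. ]
```

View pics/w7.png

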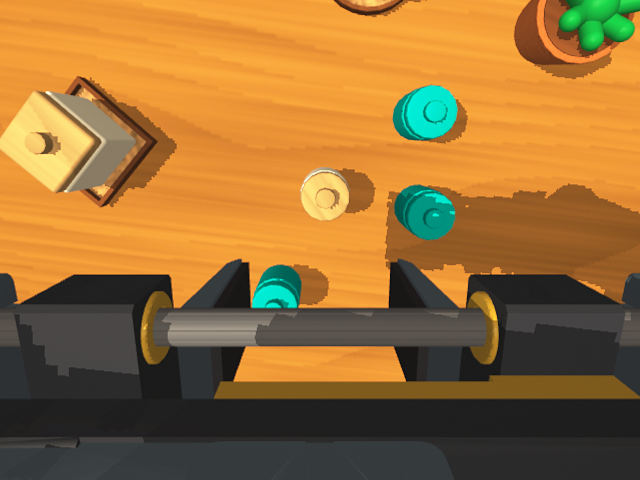

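The white pot with the wooden lid is at lid (325,195), knob (326,199). The turquoise look-alikes at (428,112), (426,212) and (277,288) stay put.

```bash
python3 - <<'E'
from h import *
m=env.camera_model('wrist')
print(cast(m,(325,195.5),58),cast(m,(326,198.5),68));k=cast(m,(326,198.5),68)
for uv in[(434,111),(431,216),(274,308)]:print('look-alike',cast(m,uv,68)-k)
rel((k[0],k[1],17))
E
```

```text
[466.7 -95.9] [465.8 -96.6]
look-alike [ 74.1 -70.4]
look-alike [ -3.3 -83.3]
look-alike [-95.6  30.9]
t28.4 pos [440.2 -93.9 209. ] rot [-180.    -0.     7.3] slide [0.8 0.2 6.4]
```

```bash
python3 -m jog '{"jaw":[62,62,62,62,62,62,62,62,62,62],"slide":[[0.85,0.19,0],[0,0,0],[0,0,0],[0,0,1],[0,0,1],[0,0,1],[0,0,1],[0,0,1],[0,0,1],[0,0,0.4]],"spin":[0,0,0,0,0,0,0,0,0,0]}' 18
python3 -m jog '{"jaw":[30,30,30,30,30,30,30],"slide":[[0,0,0],[0,0,0],[0,0,0],[0,0,0],[0,0,0],[0,0,0],[0,0,0]],"spin":[0,0,0,0,0,0,0]}' 18
python3 -m jog '{"jaw":[30,30,30,30,30,30],"slide":[[0,0,-0.5],[0,0,-1],[0,0,-1],[0,0,-1],[0,0,-0.5],[0,0,0]],"spin":[0,0,0,0,0,0]}' 18
python3 -c "
from h import *
rel((499-80*.992,415-80*.127))"
```

```text
time_s: 29.35
ee_pos: [463.7, -96.4, 14.6]
ee_rot: [-179.9, 0.3, 7.2]
force: [-0.2, -0.5, 1.1]
gripper_width: 62.3
gripper_force: 0.0
time_s: 30.05
ee_pos: [467.0, -97.3, 17.8]
ee_rot: [180.0, -0.1, 7.2]
force: [0.7, 1.2, 6.1]
gripper_width: 41.9
gripper_force: 18.0
time_s: 30.65
ee_pos: [467.8, -97.6, 139.0]
ee_rot: [179.9, -0.3, 7.2]
force: [-1.2, 0.1, -1.5]
gripper_width: 41.7
gripper_force: 18.0
t30.6 pos [467.8 -97.6 139. ] rot [179.9  -0.3   7.2] slide [  0.5 -16.8   0. ]
```

```bash
python3 -m jog '{"jaw":[30,30,30,30,30,30,30,30,30,30],"slide":[[0,-0.5,0],[0,-1,0],[0,-1,0],[0,-1,0],[0,-1,0],[0,-1,0],[0,-1,0],[0,-1,0],[0,-1,0],[0,-1,0]],"spin":[0,0,0,0,0,0,0,0,0,0]}' 18
python3 -m jog '{"jaw":[30,30,30,30,30,30,30,30,30,30],"slide":[[0,-1,0],[0,-1,0],[0,-1,0],[0,-1,0],[0.3,-1,0],[0.2,-1,0],[0,-1,0],[0,-0.3,0],[0,0,0],[0,0,0]],"spin":[0,0,0,0,0,0,0,0,0,0]}' 18
python3 -m jog '{"jaw":[30,30],"slide":[[0,0,0],[0,0,0]],"spin":[0,0]}' 18
python3 - <<'E'
from h import *
m,im=wrist('w8');rel((499,415))
E
```

```text
time_s: 31.65
ee_pos: [428.6, 187.0, 135.1]
ee_rot: [180.0, 0.2, 7.2]
force: [1.0, -0.2, -1.1]
gripper_width: 41.6
gripper_force: 18.0
time_s: 32.65
ee_pos: [417.2, 403.6, 135.7]
ee_rot: [179.9, 0.1, 7.2]
force: [-0.1, -0.3, -1.1]
gripper_width: 41.6
gripper_force: 18.0
time_s: 32.85
ee_pos: [418.2, 403.6, 136.8]
ee_rot: [180.0, 0.0, 7.1]
force: [-0.3, 0.4, -0.9]
gripper_width: 41.8
gripper_force: 18.0
t32.9 pos [418.3 403.8 136.9] rot [180.    0.    7.1] slide [ 2.7 -0.   0. ]
```

View pics/w8.png

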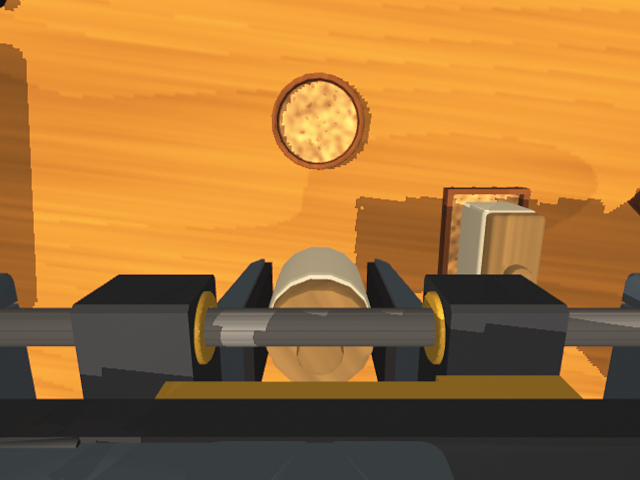

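The small tray's rim is centred at (319.5,120.5), 273–366 wide. The held pot's knob is at (320,357), and the box sits inside its tray on the right.

```bash
python3 - <<'E'
from h import *
m=env.camera_model('wrist')
t=cast(m,(319.5,120.5),12);k=cast(m,(320,357),187.5);p=env.state()['ee_pos'][:2]
print(t,np.linalg.norm(cast(m,(273,120),12)-cast(m,(366,120),12)),'knob-tcp',k-p)
rel(t+p-k);rel(t)
E
```

```text
[499.9 413. ] 65.2138239903487 knob-tcp [-1.2 -0.9]
t32.9 pos [418.3 403.8 136.9] rot [180.    0.    7.1] slide [2.8 0.  0. ] 
t32.9 pos [418.3 403.8 136.9] rot [180.    0.    7.1] slide [2.7 0.  0. ]
```

```bash
python3 -m jog '{"jaw":[30,30,30,30,30,30,30,30,30,30],"slide":[[0.75,0,0],[1,0,0],[1,0.02,0],[0,0,0],[0,0,1],[0,0,1],[0,0,1],[0,0,0.5],[0,0,0.22],[0,0,0]],"spin":[0,0,0,0,0,0,0,0,0,0]}' 18
python3 -m jog '{"jaw":[30,30,30,30],"slide":[[0,0,0.08],[0,0,0],[0,0,0],[0,0,0]],"spin":[0,0,0,0]}' 18
python3 -m jog '{"jaw":[30,30,30],"slide":[[0,0,0.05],[0,0,0],[0,0,0]],"spin":[0,0,0]}' 18
```

```text
time_s: 33.9
ee_pos: [499.5, 413.8, 24.6]
ee_rot: [179.9, 0.1, 7.2]
force: [-0.4, -0.3, -1.1]
gripper_width: 41.7
gripper_force: 18.0
time_s: 34.3
ee_pos: [500.4, 414.7, 23.5]
ee_rot: [-180.0, -0.1, 7.2]
force: [-0.3, -0.1, -0.4]
gripper_width: 41.1
gripper_force: 18.0
time_s: 34.6
ee_pos: [500.4, 414.7, 21.9]
ee_rot: [-180.0, -0.1, 7.2]
force: [0.1, 0.4, 3.2]
gripper_width: 41.4
gripper_force: 18.0
```

```bash
python3 -m jog '{"jaw":[70,70,70,70,70,70,70,70,70,70],"slide":[[0,0,0],[0,0,0],[0,0,0],[0,0,-0.3],[0,0,-1],[0,0,-1],[0,0,-1],[0,0,-1],[0,0,-1],[0,0,-1]],"spin":[0,0,0,0,0,0,0,0,0,0]}' 18
python3 -m jog '{"jaw":[70,70,70,70,70,70,70,70],"slide":[[-0.5,-0.5,0],[-1,-1,0],[-1,-1,0],[-1,-1,0],[-1,-1,0],[0,-0.5,0],[0,0,0],[0,0,0]],"spin":[0,0,0,0,0,0,0,0]}' 18
python3 - <<'E'
from h import *
im=env.grab_frame('top')[:,:,::-1].copy();cv2.imwrite('pics/top1.png',im)
a=cv2.resize(im[155:310,110:310],None,fx=3,fy=3,interpolation=cv2.INTER_CUBIC);b=cv2.resize(im[155:310,310:510],None,fx=3,fy=3,interpolation=cv2.INTER_CUBIC)
cv2.imwrite('pics/top1c.png',cv2.resize(np.hstack([a,b]),(800,310)))
m=env.camera_model('top')
E
```

```text
time_s: 35.6
ee_pos: [500.0, 414.3, 212.3]
ee_rot: [-180.0, -0.0, 7.2]
force: [0.4, 0.8, 0.8]
gripper_width: 70.1
gripper_force: 0.0
time_s: 36.4
ee_pos: [348.1, 545.9, 210.3]
ee_rot: [179.9, -0.0, 7.2]
force: [-0.3, 0.1, -0.4]
gripper_width: 69.9
gripper_force: 0.0
```

View pics/top1c.png

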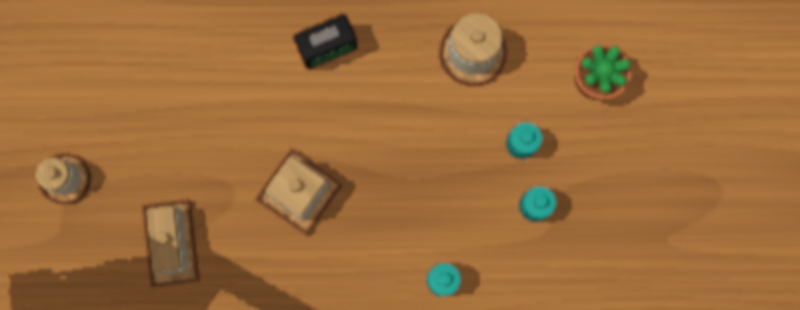

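The final top view shows all four containers upright inside their trays, with the clock, succulent and look-alikes in place. Each was set down about 4 mm above its grasp height, which matches the tray floor. I'm handing it in.

```bash
python3 -c "
from workcell import env
print(env.job_done())"
```

```text
the job is handed in; nothing more can be done
None
```

The job is handed in: all four containers stand upright in their own trays, with the square and oblong ones in line, the clock and succulent left where they stood, and about 36 s used.

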